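# Turn the boiling pot's plate down one click

## Robot

A 6-joint arm with a two-finger parallel gripper is mounted at the origin on the work surface. World frame = base frame: x ahead of the robot, y to its left, z up, the work surface at z = 0. Lengths are in m, angles in rad, forces in N, time in s.
With the tool pointing down it reaches from about 0.275 to 0.825 m from the base axis. Payload 4.9 kg.
Tool frame: the origin (TCP) lies midway between the tips of the shut fingers; the grasp point (between the pads) lies 19 mm behind it (bot.grip_depth is the distance from the TCP to the grasp point, in m); z points along the fingers, y is the line along which they close (so a half turn about z gives the same grasp; the last joint's range is limited). The gripper opens to 85 mm and grips with 20 to 120 N. Pads are 22 mm wide; open, the fingers measure 114 mm over their backs; the gripper's body (76 mm by 85 mm) begins 54 mm behind the grasp point. The pads swing forward as they close: fully open they stand 13 mm farther back than shut.
Start: joints at [1.108, 0.326, -0.193, 1.052, 0, 1.437], TCP at [0.178, 0.521, 0.231] pointing down, gripper open.
Joint ranges: [-2.65, 2.65], [-0.97, 1.79], [-1.3, 1.35], [-1.93, 2.1], [-1.47, 1.37], [-3.14, 3.14]. Speed limits (rad/s): [2.57, 2.57, 3.14, 3.14, 3.14, 3.14].

## Interface

Orientations are given as a unit quaternion [w, x, y, z].
In Python, from cell import bot gives the robot as it stands. Calls block until the motion is done:
- bot.move_pose(position, orientation): joint-space move of the TCP to a pose.
- bot.move_linear(position, speed=0.15, rotation=None, until_force=None): straight line of the TCP; rotation=None keeps the orientation; speed is the mean speed in m/s. With until_force (N) it stops when the force on the tool has changed by that much, and returns True; else False.
- bot.goto_joints(angles): joint-space move.
- bot.set_gripper(opening, grasp_force=None): opening from 0.0 (shut) to 1.0 (fully open); grasp_force is the grip in N (None keeps the last); returns when the fingers have stopped.
- bot.wait(seconds).
- bot.solve_ik(position, orientation): joint angles nearest the present ones, or None.
- bot.camera(name): name is "scene" or "top"; returns the picture (384x512x3 uint8, red, green, blue); there is no depth.
- bot.calibration(name): a dict with "mtx" (3x3 intrinsics, pixels), "k1" (the pictures are not rectified: a ray, as slopes to the right and down, at radius r is drawn at 1 + k1 r^2 times it, then the intrinsics apply), "extrinsics" (4x4, takes a point from world to camera coordinates). Camera axes: x right, y down, z forward; pixel columns grow to the right and rows downward; lengths in m; the calibration is good to about 2 mm. A picture is of the moment at which its call begins. calibration takes no time and is no camera call.
A pose or a line that the arm cannot do raises bot.PlanningError and nothing moves.
- bot.close_job(): hands the job in; it is judged then, once.
Trained networks look in the newest picture that a camera, given by its name, has taken for a name from the list of things; names that differ only in an ending like _2 or _b are one class to them, and where a whole thing is asked for, a point or a joint stands for the part that bears it (a point fixed in the world has none). Each returns a list of dicts, best first, with "confidence" (0 to 1); they miss things now and then, are a little off and sometimes report something else, mostly with a low value. They report only what shows in the picture. A call takes as long as a camera call. They do not tell look-alikes from the thing itself.
- bot.search_frame(camera, thing): "bbox" ([left, top, width, height] in pixels, round what is visible of it).
Readings, each from a call of its own:
- bot.read_clock(): time.
- bot.read_joint_positions(): joint angles.
- bot.read_joint_vel(): joint speeds.
- bot.read_joint_efforts(): joint torques, N m.
- bot.read_position(): TCP position.
- bot.read_tool_rot(): TCP orientation.
- bot.read_ft_force(): force on the tool from outside, world axes, zero at the start.
- bot.read_moment(): the same for the moment, N m.
- bot.read_gripper_width(): opening from 0.0 (shut) to 1.0 (fully open).
- bot.read_finger_force(): force on a finger pad.
Only numpy, scipy, OpenCV 4.12 (cv2) and the standard library are available. Lean on these libraries where they do the work, as an engineer would, in place of code of your own. Each camera call takes 0.05 s, during which the arm holds its last target. There are 200 camera calls.

## Task

The lidded pot on the double hotplate has come to the boil: turn the knob of the plate it stands on down by one click, anticlockwise seen from above, so that it rests in the very next setting. Rub it round with a fingertip (or the closed fingertips) against its knurled rim or its top; do not take the knob between the fingers. Leave the other knob as it is and do not shift the pot, pan or mugs.

Things in the scene. Friction and masses are not known exactly. Their poses are not given: they have to be found in the camera images.
- hob: double electric hotplate, fixed: white box 490 mm wide (y), 300 deep (x), deck 80 mm high. Origin under its centre on the table; its -x side is the front (facing about +y of the robot), +y end away from the robot. Knobs at (-105, -100) near and (-105, 100) far, plates behind at (45, -115) and (45, 115) mm. Each knob works the plate straight behind it
- knob_near (a joint): angle of the near knob (nearer to the robot base): 0 = off, grows clockwise from above (hotter). Clicks 0..6 every 0.785 rad up to 4.712; starts in click 3 or 4 (2.356 or 3.142). Leaving a click takes 0.05 N m (2.2 N along the rim); past half-way (0.39 rad) a spring pulls it into the next click, where it stays. Otherwise free, lightly damped
- knob_far (a joint): angle of the far knob (farther from the robot base): 0 = off, grows clockwise from above (hotter). Clicks 0..6 every 0.785 rad up to 4.712; starts in click 3 or 4 (2.356 or 3.142). Leaving a click takes 0.05 N m (2.2 N along the rim); past half-way (0.39 rad) a spring pulls it into the next click, where it stays. Otherwise free, lightly damped
- knob_near_top (a point): centre of the flat top of the near knob, on its upright axis, 24 mm above the deck, 104 mm above the table. Black cylinder 46 mm across, 24 mm high, straight knurled rim, thin white pointer line on top. Free deck around it: 22 mm to the front edge, at least 30 mm to anything behind. Dots on the strip mark clicks 1..6, a bar off
- knob_far_top (a point): centre of the flat top of the far knob, on its upright axis, 24 mm above the deck, 104 mm above the table. Black cylinder 46 mm across, 24 mm high, straight knurled rim, thin white pointer line on top. Free deck around it: 22 mm to the front edge, at least 30 mm to anything behind. Dots on the strip mark clicks 1..6, a bar off
- knob_near_mark (a point): point on the white pointer line on top of the near knob, 18 mm from its axis; turns with the knob, one click moves it 13.8 mm
- knob_far_mark (a point): the same point on the far knob
- plate_near (a point): centre of the top of the near plate (cast iron, 155 mm across, 90 mm above the table), worked by the near knob
- plate_far (a point): centre of the top of the far plate (cast iron, 180 mm across, 90 mm above the table), worked by the far knob
- pot_mid (a point): centre, 55 mm up, of the steel pot with a domed lid and black lid knob: 170 mm across (212 mm over the two side handles), 140 mm high to the top of the lid knob. It stands on one of the two plates, full, 2.2 kg, loose
- pan_mid (a point): centre, 20 mm up, of the dark open frying pan, 170 mm across and 42 mm high, with a black handle 145 mm long pointing to the hotplate's back. It stands on the other plate, loose
- mug0_mid (a point): centre, 42 mm up, of a dark blue mug, 80 mm across, 85 mm high, with a handle reaching about 30 mm out; on the table in front of the hotplate
- mug1_mid (a point): the same for the second mug
Things that resemble listed ones, but are neither listed nor needed, are in the scene too. Of the things shaped like the part that bears pot_mid, the bare steel one is meant.

How it is judged:
At the end, for the whole second after the job is handed in: The knob of the plate under the pot rests in the click next below the one it started in (within 0.13 rad of that click, its mark moved 11 to 16.6 mm) and is still; the other knob's mark is within 3 mm of its start; pot, pan and mugs are within 20 mm of theirs (((horizontal distance between pot_mid and plate_near below 0.03 m and distance of knob_near_mark from where it was at the start of the episode between 0.011 and 0.0166 m and (value of joint knob_near between 1.4408 and 1.7008 rad or value of joint knob_near between 2.22619 and 2.48619 rad) and velocity of joint knob_near between -0.1 and 0.1 rad/s and distance of knob_far_mark from where it was at the start of the episode below 0.003 m) or (horizontal distance between pot_mid and plate_far below 0.03 m and distance of knob_far_mark from where it was at the start of the episode between 0.011 and 0.0166 m and (value of joint knob_far between 1.4408 and 1.7008 rad or value of joint knob_far between 2.22619 and 2.48619 rad) and velocity of joint knob_far between -0.1 and 0.1 rad/s and distance of knob_near_mark from where it was at the start of the episode below 0.003 m)) and distance of each of pot_mid, pan_mid, mug0_mid, mug1_mid from where it was at the start of the episode below 0.02 m); the robot touches nothing.
It fails at once if the pot, pan or a mug is shifted by more than 20 mm or lifted (distance of any of pot_mid, pan_mid, mug0_mid, mug1_mid from where it was at the start of the episode above 0.02 m).
It fails at once if the knob of the other plate is turned more than half a click ((horizontal distance between pot_mid and plate_near below 0.05 m and distance of knob_far_mark from where it was at the start of the episode above 0.0075 m) or (horizontal distance between pot_mid and plate_far below 0.05 m and distance of knob_near_mark from where it was at the start of the episode above 0.0075 m)).
It fails at once if a knob is taken between the fingers: the grasp point is over the knob's middle (within 10 mm of its axis) and less than 15 mm above its top ((horizontal distance between the grasp point and knob_near_top below 0.01 m and z of the grasp point in the frame of knob_near_top below 0.015 m) or (horizontal distance between the grasp point and knob_far_top below 0.01 m and z of the grasp point in the frame of knob_far_top below 0.015 m)).
It also fails if it takes over 38 s, if anything falls off the work surface, if the arm or the gripper's body presses on something with over 40 N, if the wrist force passes 120 N, or if a joint passes its speed limit or range.

## Working session

There is one attempt and no reset: what is moved stays moved. The work goes in short steps, each a Python script; the robot and the scene stay as the last script left them, time stands still between calls to the robot, and variables do not carry over. Pictures are saved under pics/ and viewed, at most 10 in all, crops included, and the job is handed in when it is done.

```bash
mkdir -p pics
cat > h.py <<'E'
from cell import bot
import cv2,numpy as np
def snap(n,f):
    im=bot.camera(n); cv2.imwrite(f'pics/{f}.png',im[:,:,::-1]); return im
def ray(n,u,v):
    c=bot.calibration(n);K=np.array(c["mtx"]);E=np.array(c["extrinsics"]);k=c["k1"]
    d=np.linalg.inv(K)@[u,v,1.];d=d[:2];s=d.copy()
    for _ in range(30): s=d/(1+k*(s@s))
    R=E[:3,:3];t=E[:3,3]
    return -R.T@t, R.T@np.array([*s,1.])
def at(n,u,v,z):
    o,d=ray(n,u,v); return o+d*(z-o[2])/d[2]
def proj(n,p):
    c=bot.calibration(n);K=np.array(c["mtx"]);E=np.array(c["extrinsics"]);k=c["k1"]
    q=E[:3,:3]@np.array(p)+E[:3,3];s=q[:2]/q[2];s=s*(1+k*(s@s))
    return (K@[*s,1.])[:2]
E
python3 - <<'E'
from h import *
a=snap("scene","s0");b=snap("top","t0")
for c in("scene","top"):
    for t in("knob_near_top","pot_mid","pan_mid","mug0_mid","hob"):
        for d in bot.search_frame(c,t): print(c,t,np.round(d["bbox"]),round(d["confidence"],2))
print(bot.read_clock())
E
```

```text
scene pot_mid [316. 122.  48.  50.] 0.95
scene pot_mid [105. 248.  86.  78.] 0.91
scene pot_mid [188. 302.  75.  82.] 0.69
scene pot_mid [225.  91.  45.  50.] 0.64
scene pot_mid [211. 133.  27.  30.] 0.64
scene pot_mid [183. 167.  74.  60.] 0.58
scene pan_mid [267. 190.  59.  80.] 0.55
scene mug0_mid [209. 132.  29.  34.] 0.87
scene mug0_mid [288. 179.  13.  15.] 0.26
scene hob [172. 170. 169. 104.] 0.62
top knob_near_top [221. 196.  18.  22.] 0.67
top pot_mid [108.  91.  60.  56.] 0.92
top pot_mid [253. 167.  59.  78.] 0.88
top pot_mid [349. 205.  63.  74.] 0.82
top pot_mid [ 72. 199.  60.  75.] 0.61
top pot_mid [371. 129.  72.  60.] 0.57
top pan_mid [249. 104. 101.  55.] 0.9
top pan_mid [143. 170.  35.  36.] 0.16
top mug0_mid [151. 230.  35.  30.] 0.85
top hob [202.  97. 125. 161.] 0.84
0.6
```

View pics/s0.png

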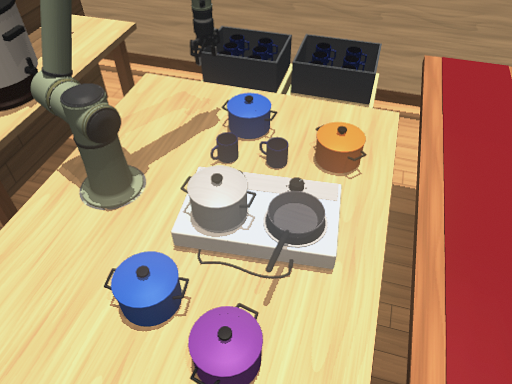

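View pics/t0.png

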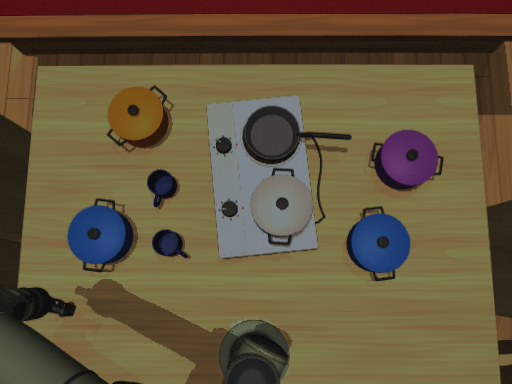

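The scene view shows the white-steel pot on the plate nearer the robot (scene 218,198; top 282,204) and the pan on the far plate (top 271,133). Pot look-alikes in the top picture are orange (136,113), purple (408,158) and blue (98,233 and 380,242), all standing on the table. The knobs are near (229,209) and far (223,145), so I want the near one. I'll check it in a close crop.

Run:
```python
from h import *
im=cv2.imread('pics/t0.png')
c=im[125:260,140:330]; cv2.imwrite('pics/c0.png',cv2.resize(c,None,fx=4.2,fy=4.2,interpolation=cv2.INTER_CUBIC))
n=at("top",229.5,209,.104);f=at("top",223.5,145,.104);print(n,f,np.linalg.norm(n-f))
print("pot",at("top",282,204,.23),"mugs",at("top",167,243,.085),at("top",161,184,.085))
g=at("top",230.5,209,.104)-n;print("m/px",g)
# hob deck corners
for p in((207,104),(299,97),(316,248),(221,258)):print(at("top",*p,.08))
```

```text
[0.43992929 0.07313654 0.104     ] [0.63850946 0.09385442 0.104     ] 0.19965798967582635
pot [ 0.43749315 -0.07892634  0.23      ] mugs [0.33924804 0.26166082 0.085     ] [0.51988976 0.28650799 0.085     ]
m/px [-1.80449415e-07 -3.00733759e-03  0.00000000e+00]
[0.78009158 0.15029189 0.08      ]
[ 0.80284864 -0.14333978  0.08      ]
[ 0.32488842 -0.18679075  0.08      ]
[0.29500977 0.0985966  0.08      ]
```

View pics/c0.png

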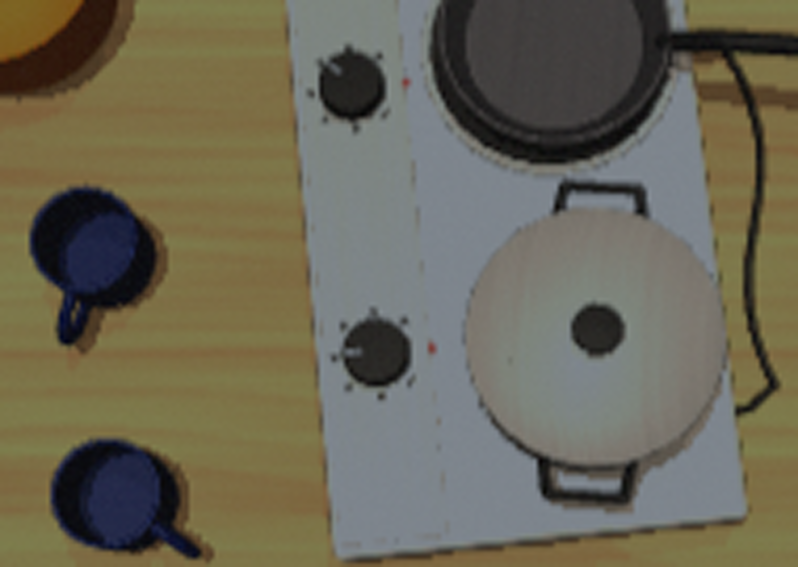

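The crop confirms the choice. The bare steel pot sits straight behind the near knob (crop 377,352), whose pointer faces the front. I'll press the shut fingertips on the front part of the knob top and sweep them anticlockwise about its axis.

```bash
cat >> h.py <<'E'
from scipy.spatial.transform import Rotation as Ro
C=np.array([0.4395,0.0735]); PH=np.arctan2(.995,-.103); r=.015
def quat(y):
    q=(Ro.from_euler('z',y)*Ro.from_euler('x',np.pi)).as_quat(); return [q[3],*q[:3]]
def pos(a,z): return [C[0]+r*np.cos(PH+a),C[1]+r*np.sin(PH+a),z]
E
python3 - <<'E'
from h import *
R0=Ro.from_quat(np.roll(bot.read_tool_rot(),-1)).as_matrix()
y0=np.arctan2(R0[1,0],R0[0,0])
base=PH-np.pi/2
y=min([base+k*np.pi for k in(-2,-1,0,1,2)],key=lambda v:abs(v-y0))
print("yaw",y0,y, bot.solve_ik(pos(0,.2),quat(y)),bot.solve_ik(pos(.8,.2),quat(y+.8)))
bot.set_gripper(0.0)
bot.move_pose(pos(-.1,.20),quat(y-.1))
bot.move_linear(pos(-.1,.112),speed=.08)
print(bot.read_ft_force())
print(bot.move_linear(pos(-.1,.098),speed=.012,until_force=10), bot.read_position(),bot.read_ft_force(),bot.read_clock())
np.save('y.npy',y)
E
```

```text
yaw 2.812818784483883 3.244742839810918 [ 0.03373122  0.16237231 -0.49611268  0.91231134  0.         -0.06941896] [ 0.02143635  0.141818   -0.52114847  0.90782986  0.         -0.88171384]
[-0.3395228   1.06960646  0.28119621]
True [0.439505   0.08855736 0.10400646] [-1.06850415 -0.32129267  6.70767158] 5.1917
```

Run:
```python
from h import *
y=float(np.load('y.npy'))
p=bot.read_position()
bot.move_linear([p[0],p[1],p[2]-.001],speed=.01)
print(bot.read_position(),bot.read_ft_force())
z=p[2]-.001
for a in np.arange(0,.71,.1):
    bot.move_linear(pos(a,z),speed=.02,rotation=quat(y+a))
    print(round(a,1),np.round(bot.read_position(),4),np.round(bot.read_ft_force(),1),np.round(bot.read_moment(),2))
im=snap("scene","s1");print(bot.read_clock())
```

```text
[0.43963091 0.08860296 0.10393026] [-4.2270791   0.58315031 12.65295429]
0.0 [0.4392 0.0885 0.104 ] [-0.3  0.7  8.6] [0.1  0.16 0.  ]
0.1 [0.4384 0.0883 0.104 ] [0.7 1.  6.9] [ 0.05 -0.18 -0.01]
0.2 [0.4373 0.088  0.104 ] [1.3 0.7 5.6] [ 0.16 -0.41 -0.01]
0.3 [0.4359 0.0876 0.104 ] [3.  1.4 5.6] [ 0.26 -0.54  0.02]
0.4 [0.4346 0.087  0.104 ] [2.9 1.5 5.6] [ 0.29 -0.59 -0.02]
0.5 [0.4333 0.0863 0.104 ] [2.4 1.6 5.7] [ 0.27 -0.58 -0.01]
0.6 [0.4321 0.0854 0.104 ] [2.6 1.7 5.4] [ 0.41 -0.62  0.04]
0.7 [0.431  0.0844 0.104 ] [2.8 2.2 4.8] [ 0.39 -0.54  0.02]
7.4917
```

Friction peaked at about 3 N with a 5.6 N press, so the fingertip probably slipped. I'll lift and look.

Run:
```python
from h import *
p=bot.read_position()
bot.move_linear([p[0],p[1],.16],speed=.1)
bot.move_linear([p[0],p[1]+.13,.2],speed=.2)
im=snap("top","t1")
c=im[185:235,190:270,::-1];c0=cv2.imread('pics/t0.png')[185:235,190:270]
cv2.imwrite('pics/c1.png',cv2.resize(np.vstack([c0,c]),None,fx=6,fy=6,interpolation=cv2.INTER_CUBIC))
print(bot.read_clock())
```

```text
9.0917
```

View pics/c1.png

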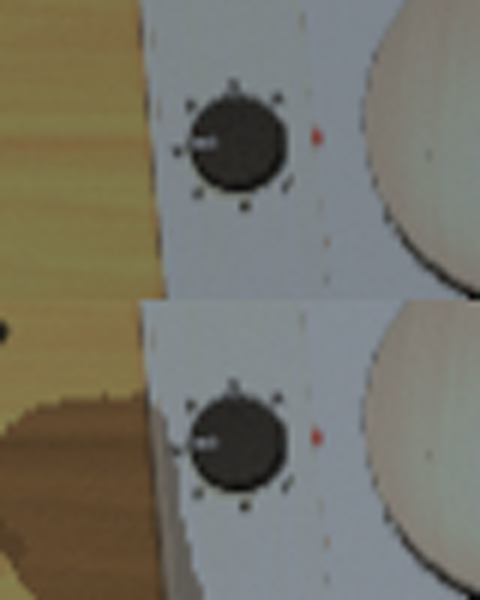

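The top crop shows the pointer still at the front (crop 203,143 before, 203,443 after), so it only slipped. I'll repeat with about three times the press.

Run:
```python
from h import *
import h; h.r=.016
y=float(np.load('y.npy'))
bot.move_linear(pos(0,.16),speed=.2,rotation=quat(y))
bot.move_linear(pos(0,.108),speed=.1)
z=.101
bot.move_linear(pos(0,z),speed=.015,until_force=40)
f=bot.read_ft_force();print(f)
for a in np.arange(.1,.76,.1):
    bot.move_linear(pos(a,z),speed=.02,rotation=quat(y+a))
    f=bot.read_ft_force()
    print(round(a,1),np.round(bot.read_position(),4),np.round(f,1))
    if f[2]<13: z-=.0007
    if f[2]>22: z+=.0007
p=bot.read_position()
bot.move_linear([p[0],p[1],.16],speed=.1)
bot.move_linear([p[0],p[1]+.13,.2],speed=.2)
im=snap("top","t2")
c=im[125:235,190:270,::-1]
cv2.imwrite('pics/c2.png',cv2.resize(c,None,fx=5,fy=5,interpolation=cv2.INTER_CUBIC))
print(bot.read_clock())
```

```text
[-7.96224515 -0.93579464 27.78627484]
0.1 [0.4388 0.0895 0.1038] [-3.3  1.5 22. ]
0.2 [0.4382 0.0892 0.1038] [-0.8  1.1 19.4]
0.3 [0.4372 0.0889 0.1038] [ 0.5  2.8 18. ]
0.4 [0.4358 0.0884 0.1038] [ 0.1  1.8 17.9]
0.5 [0.4344 0.0877 0.1038] [-0.3  3.3 18.1]
0.6 [0.433  0.087  0.1038] [-0.2  3.5 17.9]
0.7 [0.4316 0.0859 0.1038] [-0.5  3.7 19.4]
14.6
```

View pics/c2.png

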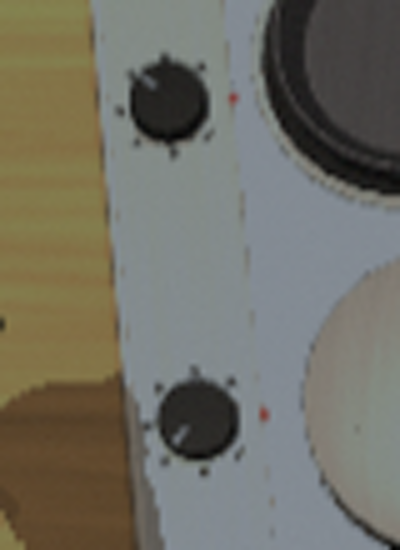

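The pointer has moved from front (left) to the next dot anticlockwise, lower-left at crop (180,435), which is about 45°. The far knob, at (148,83), hasn't changed, and the pot and pan edges are where they were. The arm is clear, so I'm handing in.

```bash
python3 -c "
from cell import bot
bot.wait(.3);print(bot.close_job())"
```

```text
the job is handed in; nothing more can be done
None
```

I turned the near knob, which works the plate under the steel pot, one click anticlockwise, and handed the job in at about 15 s; the last picture showed the far knob, pot and pan unmoved (I did not re-check the mugs), and no verdict came back.

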